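# Clamp a screw-cap tube in the bench bar clamp

## Task

Stand the screw-cap tube upright on the base plate of the bench bar clamp, between its jaws, and let go of it. Then squeeze the clamp's trigger towards its handle, again and again, until the sliding jaw grips the tube firmly, with about 10 N, but never so hard (20 N) that the tube would crack; work the jaw by the trigger only, do not push it by hand. Leave the tube clamped upright and the trigger sprung back.

Things in the scene. Friction and masses are not known exactly. Their poses are not given: they have to be found in the camera images.
- tube: 50 ml skirted tube with a ribbed orange screw cap, standing upright on the worktop; 127 mm tall, body 31 to 32 mm across, cap 36 to 38 mm across from 110 mm up to the top; about 60 g. Origin: centre of its underside, z up along the tube.
- clamp: fixed one-hand bar clamp, handle up; base plate 10 mm thick (x -28 to 60, y -125 to 80 mm). Origin: on the worktop below the clamped tube. y runs along the bar: handle at y -105, fixed jaw y -43 to -14 (76 mm high, its face a shallow rubber vee, x -20 to 20, that seats a tube at x 0, y 0), then the sliding jaw. x points away from the robot; bar, trigger and handle are in the plane x = 34 mm.
- tube_station (a point): where the centre of the tube's underside comes when it is clamped: on the top of the base plate (10 mm above the worktop), at x = 0, y = 0 of the clamp
- handle_grip (a point): on the handle, the middle of its outer face, the one that looks away from the jaws (clamp frame: x 34, y -111, z 105 mm). The handle is a fixed black upright grip 30 mm wide, 12 mm thick, from 72 to 127 mm high.
- trigger_bar (a point): axis of the trigger's rounded black cross-bar, 12 mm thick, 40 mm long along the clamp's x, 105 mm high. Outer faces of handle and cross-bar are 52 mm apart at rest, 30 mm when fully squeezed. Only the trigger moves: a hand whose fingers close equally must sit towards the handle side, or follow. Fingertips may go 25 mm below this point (housing 72 mm high).
- trigger (a joint): trigger angle: 0 at rest, 0.25 rad fully squeezed (cross-bar moved 22 mm towards the handle, level); pivots 89 mm below the cross-bar, springs back when let go. Its pawl takes the bar's 4.5 mm teeth: up to 10 mm of idle cross-bar travel, then the jaw moves 0.48 of the cross-bar's travel; a full squeeze moves the jaw 4.5 to 10 mm. New teeth are taken only when it goes right back.
- jaw: sliding jaw on its toothed bar; closes along the clamp's -y and stays where left by 14 N friction. Pad sprung, 8 N/mm. Origin: the clamp's, plus the closing travel. Slow force at the cross-bar: 2 to 3 N idle, 9 to 10 N while the jaw slides free, rising with the grip: about 13 N there means 6 N on the tube, 14.5 N means 10 N, 19 N means 19 N. Letting go may lose 1 to 3 N of grip; squeeze once more.
- jaw_face (a point): middle of the pad's face on the sliding jaw, 46 mm high; at the start it stands 38 to 50 mm from the clamp's origin along its y; it meets a seated tube at about 16 mm
- dropper_bottle: bystander: amber dropper bottle, 36 mm across, 108 mm tall, standing; origin under its centre
- vial: bystander: small crimped glass vial, 20 mm across, 38 mm tall, standing behind the clamp; origin under its centre
- tape_roll: bystander: roll of tape, 100 mm across, 19 mm high, lying flat; origin under its centre
Not all that is in view belongs to the job. Of the things that look like the clamp, take the one that is nearest to the robot's base at the start.

How it is judged:
On the way, in this order (a step that is already met when the one before it is completed fails the run):
1. the tube stands upright on the base plate between the open jaws, let go (z of tube in the frame of tube_station between -0.004 and 0.004 m and x of tube in the frame of tube_station between -0.015 and 0.015 m and y of tube in the frame of tube_station between -0.006 and 0.035 m and angle between tube's own z axis and vertical below 0.08 rad and contact force between the fingers and tube below 0.05 N and contact force between tube and jaw below 2 N), for 0.2 s.
2. the sliding jaw, worked by the trigger, grips the tube with at least 6 N (contact force between tube and jaw above 6 N), for 0.2 s.
At the end, for the whole second after the job is handed in: The tube stands on the base plate (within 4 mm), seated in the fixed jaw's vee (axis within 6 mm of its station), upright within 0.08 rad and at rest, gripped by the sliding jaw with more than 6 N; the trigger is let go and sprung back (below 0.04 rad) (contact force between tube and jaw above 6 N and horizontal distance between tube and tube_station below 0.006 m and z of tube in the frame of tube_station below 0.004 m and angle between tube's own z axis and vertical below 0.08 rad and linear speed of tube below 0.01 m/s and value of joint trigger below 0.04 rad); the robot touches nothing.
It fails at once if the sliding jaw presses on the tube with more than 20 N, which would crack it (contact force between tube and jaw above 20 N).
It fails at once if the sliding jaw is pushed by the robot itself (more than 3 N) (contact force between any of the fingers, the arm and jaw above 3 N).
It fails at once if the tube is knocked over (angle between tube's own z axis and vertical above 0.6 rad).
It fails at once if a bystander (dropper bottle, vial, tape roll) is moved by more than 15 mm (distance of any of dropper_bottle, vial, tape_roll from where it was at the start of the episode above 0.015 m).
It also fails if it takes over 67 s, if anything falls off the work surface, if the arm or the gripper's body presses on something with over 40 N, if the wrist force passes 120 N, or if a joint passes its speed limit or range.

## Robot

A 6-joint arm with a two-finger parallel gripper is mounted at the origin on a cart in front of the work surface, level with it; the furniture and walls round the work are solid. World frame = base frame: x ahead of the robot, y to its left, z up, the work surface at z = 0. Lengths are in m, angles in rad, forces in N, time in s.
With the tool pointing down it reaches from about 0.2 to 0.875 m from the base axis. Payload 3.4 kg.
Tool frame: the origin (TCP) lies midway between the tips of the shut fingers; the grasp point (between the pads) lies 19 mm behind it; z points along the fingers, y is the line along which they close (so a half turn about z gives the same grasp; the last joint's range is limited). The gripper opens to 94 mm and grips with 3 to 60 N. Pads are 16 mm wide; open, the fingers measure 119 mm over their backs; the gripper's body (75 mm by 177 mm) begins 78 mm behind the grasp point.
Start: joints at [-1.32, 0.276, 1.505, -0, 1.361, -0.121], TCP at [0.209, -0.536, 0.205] pointing down, gripper open.
Joint ranges: [-2.89, 2.89], [-0.75, 2.08], [0.22, 2.7], [-1.18, 4.32], [0.11, 2.71], [-2.7, 2.7]. Speed limits (rad/s): [2.57, 2.57, 3.14, 3.14, 3.14, 3.14].

## Interface

Orientations are given as [roll, pitch, yaw] about the fixed x, y, z axes, in that order (R = Rz(yaw) Ry(pitch) Rx(roll)).
In Python, from bench import robot, optics, job gives the robot as it stands.
- The arm moves only by the tool jog_arm, never from a script. Its argument "steps" is one flat list of numbers, 5 for each row, row after row: the shift along the tool's x, y, z in cm, then the turn about the tool's z in degrees, then the closure, from 0 (fully open) to 1 (shut). A call has 1 to 8 rows; each row shifts and turns the commanded pose from where the row before left it, along the tool's axes as they then stand; what a row does not reach is not made up. A row lasts 1/8 s, in which the tool goes at most 62.5 mm and 10.7 degrees, less where a joint would pass 70% of its speed; a pose out of reach is approached as far as the arm can. A call is refused whole if a number of a shift passes 6.25 or a number of a turn 10.7, either way. A call with a gripper value outside its range is refused whole. The fingers move at their own pace and stop on an object; "newtons" is the grip in N (left out, the last holds). Time passes only in rows, so rows that do not move let the fingers close. It gives the time, the measured TCP pose, the force, the opening and the grip force at its end, in the units of the state.
- robot.read_state(): the state, without advancing time (a new reading comes with each control period).
- optics.capture(name): name is "scene" or "top" or "wrist"; returns (picture, depth): 480x640x3 uint8, red, green, blue; 480x640 float32, m along the optical axis (not along the pixel's ray), 0 where there is no reading.
- optics.camera_params(name): a dict with "fovy" (degrees; the focal length in pixels is half the picture's height over the tangent of half this angle, whatever the lens; pixels are square), "cx", "cy" (the principal point, pixels), "view" (4x4, takes a point from world to camera coordinates). Camera axes: x right, y down, z forward; pixel columns grow to the right and rows downward; lengths in m; the calibration is good to about 2 mm. A picture is of the moment at which its call begins: read the wrist's pose just before it. camera_params takes no time and is no camera call; for the wrist camera it gives the pose at the moment of the call.
- job.close_job(): hands the job in; it is judged then, once.
The state is a dict: "time_s": time; "qpos": joint angles; "qvel": joint speeds; "tau": joint torques, N m; "tool_pos": TCP position; "ee_rot": TCP orientation; "force": force on the tool from outside, world axes, zero at the start; "wrist_torque": the same for the moment, N m; "grip_width": opening from 0.0 (shut) to 1.0 (fully open); "finger_force": force on a finger pad.
Only numpy, scipy, OpenCV 4.12 (cv2) and the standard library are available. Lean on these libraries where they do the work, as an engineer would, in place of code of your own. Each camera call takes 0.05 s, during which the arm holds its last target. There are 200 camera calls.

## Working session

There is one attempt and no reset: what is moved stays moved. The work goes in short steps, Python scripts to look and compute and a tool call to move; the robot and the scene stay as the last step left them, time stands still between calls to the robot, and variables do not carry over. Pictures are saved under pics/ and viewed, at most 11 in all, crops included, and the job is handed in when it is done.

Besides the shell and the picture viewer there is one more tool, called after "Request:" as a command line: name --argument value ..., lists and objects as JSON in quotes. jog_arm: Moves the arm, as the interface text tells. Its arguments: {"type":"object","properties":{"steps":{"type":"array"},"newtons":{"type":"number"}},"required":["steps"]}

```bash
ls; mkdir -p pics; cat > h.py <<'E'
import numpy as np, cv2
from bench import robot, optics, job
def cam(n):
    p=optics.camera_params(n); f=240/np.tan(np.radians(p['fovy'])/2); return f,p['cx'],p['cy'],np.array(p['view'])
def cloud(n,d,c=None):
    f,cx,cy,V=c or cam(n); v,u=np.mgrid[0:480,0:640]
    P=np.stack([(u-cx)/f*d,(v-cy)/f*d,d,np.ones_like(d)],-1)
    W=P@np.linalg.inv(V).T; W=W[...,:3].copy(); W[d==0]=np.nan; return W
def ray(n,u,v,z,c=None):
    f,cx,cy,V=c or cam(n); I=np.linalg.inv(V); r=I[:3,:3]@np.array([(u-cx)/f,(v-cy)/f,1]); o=I[:3,3]
    return o+r*(z-o[2])/r[2]
def save(n,im): cv2.imwrite('pics/'+n,im[...,::-1])
E
python3 - <<'E'
from h import *
print(robot.read_state())
for n in('scene','top'):
    im,d=optics.capture(n); np.savez(n,im=im,d=d); save(n+'0.png',im); print(cam(n))
E
```

```text
pics
{'time_s': 0.0, 'qpos': array([-1.31997108e+00,  2.76597301e-01,  1.50610559e+00,  3.02366254e-06,
        1.36071045e+00, -1.21005790e-01]), 'qvel': array([0.0007593 , 0.00062002, 0.00220186, 0.00159802, 0.00053487,
       0.00046571]), 'tau': array([ 9.74024297e-04, -4.04583335e+01, -2.37235701e+01,  7.01761991e-02,
        3.47015576e-02, -1.42519093e-04]), 'tool_pos': array([ 0.20876186, -0.53515816,  0.20461442]), 'ee_rot': array([-3.13978564e+00, -2.22710547e-04,  3.71830201e-01]), 'force': array([ 0.16043074, -0.47964694,  0.19976009]), 'wrist_torque': array([ 0.01034294, -0.04704824, -0.02594711]), 'finger_force': 0.0, 'grip_width': 1.000341604628649}
(np.float64(487.8966218697058), 315.44496781127134, 235.41854607081603, array([[-0.4396065 , -0.89810498,  0.01239258,  0.39535325],
       [-0.61834252,  0.29260293, -0.72940802,  0.41012608],
       [ 0.65145886, -0.32831537, -0.68396664,  0.65998883],
       [ 0.        ,  0.        ,  0.        ,  1.        ]]))
(np.float64(563.4811945626029), 318.7202177015451, 246.25468309207548, array([[-0.00903888, -0.99995733,  0.00190643,  0.12074925],
       [-0.99510962,  0.00880749, -0.09838333,  0.66178655],
       [ 0.09836234, -0.00278638, -0.99514677,  1.37067767],
       [ 0.        ,  0.        ,  0.        ,  1.        ]]))
```

View pics/scene0.png

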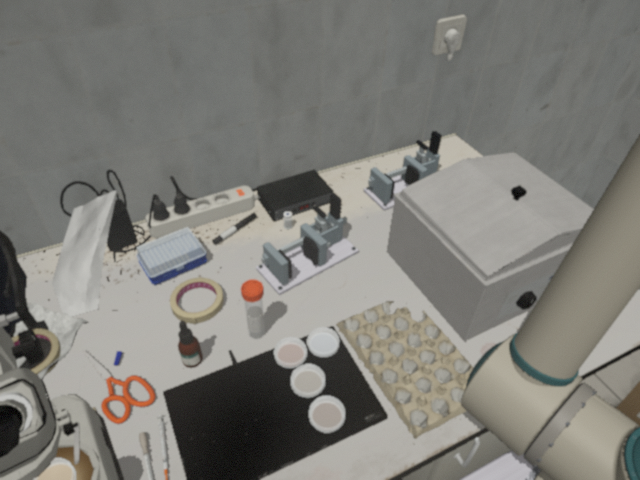

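View pics/top0.png

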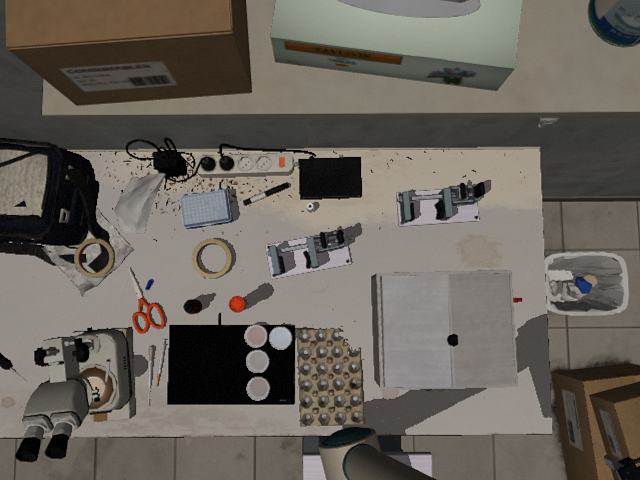

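Top view: two similar clamps, at (310,252) and (440,203). The tube cap is at (237,304), the dropper at (192,306), the vial at (312,206) and the tape at (212,258). The clamp at (310,252) looks nearer to the base (about u 368, v 518). I'll confirm it with numbers and a crop.

```bash
python3 - <<'E'
from h import *
S=np.load('scene.npz');T=np.load('top.npz')
W=cloud('top',T['d']);WS=cloud('scene',S['d'])
for n,w in(('top',W),('scene',WS)):
    print(n,np.linalg.inv(cam(n)[3])[:3,3])
print('table',W[330,225],W[300,270],WS[300,340])
for u,v in((310,252),(440,203)): print('clamp',W[v,u],np.hypot(*W[v,u,:2]))
# orange cap
def orange(im): 
    h=cv2.cvtColor(im,cv2.COLOR_RGB2HSV); return cv2.inRange(h,(3,170,120),(14,255,255))
for n,D,w,box in(('top',T,W,(220,290,255,320)),('scene',S,WS,(235,275,270,305))):
    m=orange(D['im']); k=np.zeros_like(m); k[box[1]:box[3],box[0]:box[2]]=m[box[1]:box[3],box[0]:box[2]]
    v,u=np.where(k>0); p=w[v,u]; z=np.nanmax(p[:,2]); print(n,len(u),(u.min()+u.max())/2,(v.min()+v.max())/2,'zmax',z)
    q=p[p[:,2]>0.12]; print(np.nanmedian(q,0),(np.nanmin(q,0)+np.nanmax(q,0))/2)
# clamp points by height (top+scene)
c=W[252,310,:2]
for n,w in(('top',W),('scene',WS)):
    near=np.hypot(w[...,0]-c[0],w[...,1]-c[1])<0.17
    for lo,hi in((.005,.016),(.066,.09),(.095,.14)):
        s=near&(w[...,2]>lo)&(w[...,2]<hi); p=w[s][:,:2].astype(np.float32)
        if len(p)>5: r=cv2.minAreaRect(p); print(n,lo,len(p),r, p.mean(0))
a=cv2.resize(T['im'][220:290,255:365],None,fx=6,fy=6,interpolation=cv2.INTER_CUBIC)
save('c1.png',a)
a=cv2.resize(S['im'][190:295,250:365],None,fx=5.5,fy=5.5,interpolation=cv2.INTER_CUBIC)
save('c2.png',a)
E
```

```text
top [0.52481854 0.11873465 1.42890402]
scene [-0.00255732  0.4517491   0.74566015]
table [0.45740751 0.35009533 0.01119349] [0.53081695 0.23859456 0.00400055] [ 0.52209475  0.1309274  -0.00170554]
clamp [0.64491374 0.13610327 0.07487703] 0.6591189845194413
clamp [ 0.76253922 -0.18210349  0.07087389] 0.7839819736456403
top 183 236.5 303.5 zmax 0.1304819893588014
[0.5229792  0.30459266 0.12391711] [0.52296451 0.305675   0.12525098]
scene 250 252.0 290.0 zmax 0.12847575760753438
[0.51915012 0.30606345 0.12296134] [0.51983658 0.30654824 0.12431009]
top 0.005 2013 ((0.6392496824264526, 0.1373794823884964), (0.336658239364624, 0.3181958496570587), 82.75636291503906) [0.63994914 0.13901119]
top 0.066 581 ((0.63884037733078, 0.10756658017635345), (0.25790342688560486, 0.11695431172847748), 83.61466979980469) [0.6360166  0.16293815]
top 0.095 172 ((0.6388651132583618, 0.03969912230968475), (0.17289800941944122, 0.055794425308704376), 54.132720947265625) [0.66189605 0.07464   ]
scene 0.005 1796 ((0.6904202103614807, 0.11363940685987473), (0.2710067331790924, 0.2310144156217575), 86.35643768310547) [0.63985443 0.14565282]
scene 0.066 986 ((0.6387249231338501, 0.10737557709217072), (0.2586096525192261, 0.12106535583734512), 83.6412353515625) [0.6346182  0.14375626]
scene 0.095 392 ((0.6356619596481323, 0.04127328097820282), (0.17281460762023926, 0.053438130766153336), 53.99309158325195) [0.64142185 0.05229242]
```

View pics/c1.png

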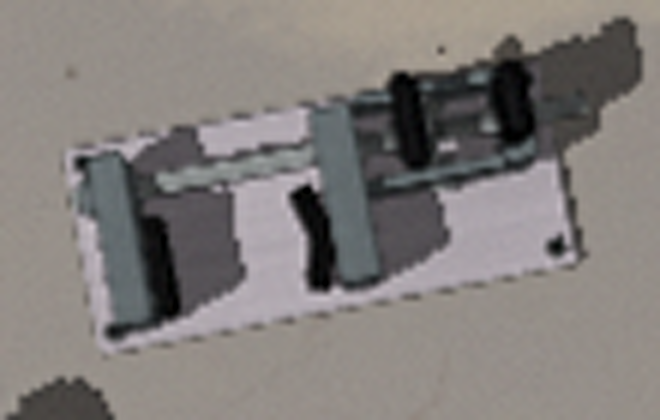

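View pics/c2.png

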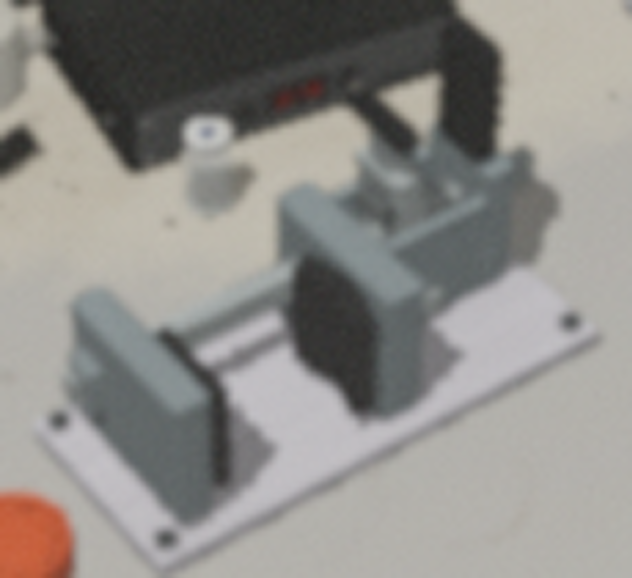

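The nearer clamp, centred at about (310,252) in the top view and 0.66 m from the base (the other is 0.78 m), is the one meant. Its handle is at the right end (crop 515,100), with the cross-bar at (410,120) and the fixed jaw's vee at (315,240). The sliding jaw is at (125,240), so clamp y points left in the picture. Next I'll fit its pose.

```bash
python3 - <<'E'
from h import *
T=np.load('top.npz');S=np.load('scene.npz')
def rigid(A,B):
    a,b=A.mean(0),B.mean(0); H=(A-a).T@(B-b); th=np.arctan2(H[0,1]-H[1,0],H[0,0]+H[1,1])
    R=np.array([[np.cos(th),-np.sin(th)],[np.sin(th),np.cos(th)]]); t=b-R@a; return th,t,np.linalg.norm((A@R.T+t)-B,axis=1)
# corners (crop px) FL, BL, FR
M=np.array([[-28,80],[60,80],[-28,-125.]])/1e3
for n,o,s,pts in(('top',(255,220),6,[(105,352),(65,150),(580,260)]),('scene',(250,190),5.5,[(165,573),(38,432),(600,336)])):
    B=np.array([ray(n,o[0]+(u+.5)/s-.5,o[1]+(v+.5)/s-.5,.01)[:2] for u,v in pts]); print(n,B.round(4).tolist(),rigid(M,B))
# plate mask
for n,D,bx in(('top',T,(255,220,365,290)),('scene',S,(250,190,365,295))):
    im=D['im'].astype(int); b=im[...,2]-im[...,0]; 
    print(n, 'table',im[300,270] , 'plate', im[262,325] if n=='top' else im[270,320])
# tube centre by cap top
print('tube top-cam',ray('top',236.5,303.5,.122), 'scene', ray('scene',252,290,.1185))
print(cam('wrist'))
E
```

```text
top [[0.5852, 0.2328], [0.6705, 0.2496], [0.6221, 0.0331]] (np.float64(0.1849471278282211), array([0.62677568, 0.16011947]), array([0.00103758, 0.00055973, 0.00097368]))
scene [[0.5785, 0.2352], [0.6617, 0.2512], [0.6158, 0.0361]] (np.float64(0.19069253848566858), array([0.61955433, 0.16243684]), array([0.00164243, 0.00196851, 0.00166692]))
top table [149 143 137] plate [80 75 80]
scene table [178 176 171] plate [171 169 173]
tube top-cam [0.52298031 0.30593631 0.122     ] scene [0.52018648 0.30558672 0.1185    ]
(np.float64(330.3619659143121), 315.69214487358505, 238.6644479642862, array([[ 0.36240872, -0.93201507, -0.00279704, -0.57339682],
       [-0.89282404, -0.34802753,  0.28590571, -0.028965  ],
       [-0.26744188, -0.10111746, -0.95825367,  0.3924586 ],
       [ 0.        ,  0.        ,  0.        ,  1.        ]]))
```

```bash
cat >> h.py <<'E'
def togo(tx,ty,tz,tyaw,n=None):
    s=robot.read_state(); p=s['tool_pos']; y=s['ee_rot'][2]; d=np.array([tx,ty,tz])-p
    dy=(tyaw-y+np.pi)%(2*np.pi)-np.pi
    print('t',s['time_s'],'pos',p.round(4),'rpy',s['ee_rot'].round(4),'F',s['force'].round(2))
    print('tool cm: x %.2f y %.2f z %.2f turn_deg %.2f'%((np.cos(y)*d[0]+np.sin(y)*d[1])*100,(np.sin(y)*d[0]-np.cos(y)*d[1])*100,-d[2]*100,-np.degrees(dy)))
E
python3 - <<'E'
from h import *
W=cloud('top',np.load('top.npz')['d'])
m=(W[...,0]>.1)&(W[...,0]<.9)&(W[...,1]>-.45)&(W[...,1]<.05)&(W[...,2]<.6)
for y in np.arange(-.45,.5,.1):
    s=(abs(W[...,1]-y)<.05)
    print(round(y,2),[round(float(np.nanpercentile(W[s&(abs(W[...,0]-x)<.05)][:,2],98)),2) if (s&(abs(W[...,0]-x)<.05)).sum()>5 else None for x in np.arange(.15,1,.1)])
I=np.linalg.inv(cam('wrist')[3]);print(I)
togo(.5215,.3057,.25,1.759)
E
```

```text
-0.45 [0.35, 0.35, 0.01, 0.01, 0.01, 0.01, 0.01, 0.01, 0.23]
-0.35 [0.01, 0.01, 0.18, 0.18, 0.18, 0.01, 0.01, 0.31, 0.23]
-0.25 [0.01, 0.01, 0.2, 0.2, 0.2, 0.01, 0.88, 0.06, 0.23]
-0.15 [0.01, 0.01, 0.21, 0.23, 0.21, 0.01, 0.92, 0.92, 0.23]
-0.05 [0.0, 0.49, 0.2, 0.2, 0.2, 0.01, 0.93, 0.93, 0.23]
0.05 [0.33, 0.39, 0.04, 0.04, 0.01, 0.12, 0.93, 0.93, 0.23]
0.15 [0.18, 0.17, 0.04, 0.04, 0.01, 0.11, 1.0, 0.93, 0.23]
0.25 [0.0, 0.03, 0.03, 0.03, 0.12, 0.08, 1.0, 0.05, 0.23]
0.35 [0.01, 0.02, 0.02, 0.02, 0.13, 0.02, 1.0, 0.11, 0.23]
0.45 [0.0, 0.02, 0.02, 0.02, 0.08, 0.02, 0.06, 0.16, 0.23]
[[ 0.36240872 -0.89282404 -0.26744188  0.28690322]
 [-0.93201507 -0.34802753 -0.10111746 -0.50481068]
 [-0.00279704  0.28590571 -0.95825367  0.38275234]
 [ 0.          0.          0.          1.        ]]
t 0.1 pos [ 0.2088 -0.5352  0.2047] rpy [-3.140e+00 -2.000e-04  3.718e-01] F [-0.32  0.04 -0.89]
tool cm: x 59.69 y -66.99 z -4.53 turn_deg -79.48
```

Request:
jog_arm --steps '[0, 0, -6, 0, 0, 0, 0, -6.2, 0, 0, 4, -4.4, 0, 0, 0, 4, -4.4, 0, 0, 0, 4, -4.4, 0, 0, 0, 4, -4.4, 0, 0, 0, 4, -4.4, 0, 0, 0, 4, -4.4, 0, 0, 0]'

```text
time_s: 1.1
tool_pos: [0.3368, -0.2006, 0.3272]
ee_rot: [-3.142, -0.0, 0.371]
force: [0.9, -1.0, 0.8]
grip_width: 0.996
finger_force: 0.0
```

Request:
jog_arm --steps '[4, -4.4, 0, 0, 0, 4, -4.4, 0, 0, 0, 4, -4.4, 0, 0, 0, 4, -4.4, 0, 0, 0, 4, -4.4, 0, 0, 0, 4, -4.4, 0, 0, 0, 4, -4.4, 0, 0, 0, 4, -4.4, 0, 0, 0]'

```text
time_s: 2.1
tool_pos: [0.5071, 0.2435, 0.327]
ee_rot: [3.141, 0.001, 0.372]
force: [0.8, -0.3, 0.2]
grip_width: 0.998
finger_force: 0.0
```

Request:
jog_arm --steps '[0, 0, 0, -10, 0, 0, 0, 0, -10, 0, 0, 0, 0, -10, 0, 0, 0, 0, -10, 0, 0, 0, 0, -10, 0, 0, 0, 0, -10, 0, 0, 0, 0, -10, 0, 0, 0, 0, -9.5, 0]'

```text
time_s: 3.1
tool_pos: [0.5066, 0.2415, 0.3269]
ee_rot: [-3.14, 0.0, 1.765]
force: [0.5, 0.3, 0.0]
grip_width: 0.997
finger_force: 0.0
```

```bash
python3 - <<'E'
from h import *
togo(.5215,.3057,.25,1.759)
c=cam('wrist'); im,d=optics.capture('wrist'); np.savez('w1',im=im,d=d); save('w1.png',im)
I=np.linalg.inv(c[3]); print(I[:3,3])
W=cloud('wrist',d,c)
m=cv2.inRange(cv2.cvtColor(im,cv2.COLOR_RGB2HSV),(3,170,120),(14,255,255))
n,l,st,ce=cv2.connectedComponentsWithStats(m)
for i in range(1,n):
    if st[i,4]>150:
        p=W[l==i]; print(st[i],ce[i],np.nanmedian(p,0),np.nanmax(p[:,2]), ray('wrist',*ce[i],.125,c))
E
```

```text
t 3.1 pos [0.5066 0.2415 0.3269] rpy [-3.1405e+00  2.0000e-04  1.7648e+00] F [0.53 0.3  0.03]
tool cm: x 6.01 y 2.70 z 7.69 turn_deg 0.33
[0.49125039 0.3237533  0.5048774 ]
[323 147  32  33 817] [338.54222766 162.51040392] [0.51998797 0.30542012 0.12213354] 0.12807394653135856 [0.51978828 0.30558107 0.125     ]
```

View pics/w1.png

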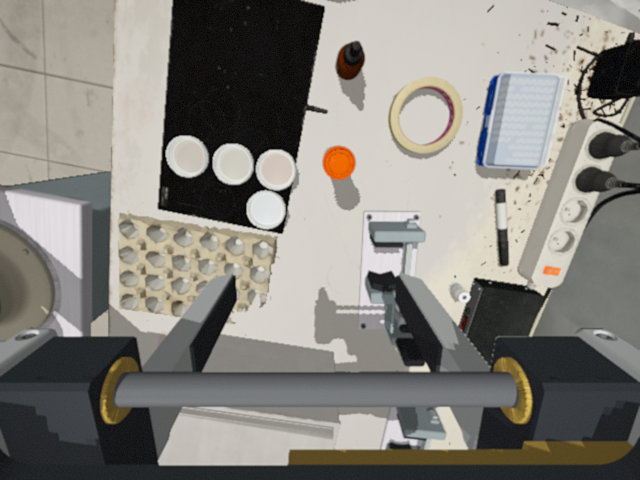

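Request:
jog_arm --steps '[3, 1.3, 0, 0, 0, 3, 1.25, 0, 0.3, 0, 0, 0, 5, 0, 0, 0, 0, 5, 0, 0, 0, 0, 3, 0, 0, 0, 0, 0, 0, 0]'

```text
time_s: 3.9
tool_pos: [0.5188, 0.3045, 0.1945]
ee_rot: [-3.135, 0.002, 1.752]
force: [0.1, 0.3, 0.1]
grip_width: 1.004
finger_force: 0.0
```

```bash
python3 - <<'E'
from h import *
togo(.520,.3055,.070,1.759)
c=cam('wrist'); im,d=optics.capture('wrist'); np.savez('w2',im=im,d=d,f=np.array(c[:3]),V=c[3])
W=cloud('wrist',d,c)
m=cv2.inRange(cv2.cvtColor(im,cv2.COLOR_RGB2HSV),(3,170,120),(14,255,255))
n,l,st,ce=cv2.connectedComponentsWithStats(m)
for i in range(1,n):
    if st[i,4]>150:
        p=W[l==i]; q=p[p[:,2]>.121]; print(st[i],ce[i],np.nanmedian(q,0),(np.nanmin(q,0)+np.nanmax(q,0))/2)
a=np.load('w1.npz')['im'][200:345,345:440]; b=im; 
save('w12.png',np.hstack([cv2.resize(a,(393,600),interpolation=cv2.INTER_CUBIC)]))
save('w2.png',im)
E
```

```text
t 3.9 pos [0.5188 0.3045 0.1945] rpy [-3.1352e+00  1.6000e-03  1.7525e+00] F [0.09 0.35 0.14]
tool cm: x 0.07 y 0.14 z 12.45 turn_deg -0.37
  return np.nanmean(a, axis, out=out, keepdims=keepdims)
Traceback (most recent call last):
ValueError: zero-size array to reduction operation fmin which has no identity
```

Request:
jog_arm --steps '[0.1, 0.1, 4.2, 0, 0, 0, 0, 4.2, 0, 0, 0, 0, 4, 0, 0, 0, 0, 0, 0, 0]' --newtons 15

```text
time_s: 4.45
tool_pos: [0.5206, 0.306, 0.0725]
ee_rot: [-3.138, 0.001, 1.753]
force: [0.5, 0.8, 0.2]
grip_width: 1.002
finger_force: 0.0
```

Request:
jog_arm --steps '[0, 0, 0, 0, 0.5, 0, 0, 0, 0, 0.6, 0, 0, 0, 0, 0.7, 0, 0, 0, 0, 0.8, 0, 0, 0, 0, 0.8, 0, 0, 0, 0, 0.8]' --newtons 15

```text
time_s: 5.2
tool_pos: [0.5214, 0.3065, 0.0734]
ee_rot: [-3.142, 0.0, 1.754]
force: [-0.4, -0.1, 0.5]
grip_width: 0.397
finger_force: 0.0
```

Request:
jog_arm --steps '[0, 0, -3, 0, 0.8, 0, 0, -4, 0, 0.8, 0, 0, -4, 0, 0.8, 0, 0, 0, 0, 0.8]'

```text
time_s: 5.7
tool_pos: [0.5234, 0.3074, 0.1866]
ee_rot: [3.135, -0.002, 1.754]
force: [-0.2, 0.0, -0.8]
grip_width: 0.389
finger_force: 15.0
```

```bash
python3 - <<'E'
from h import *
togo(.623,.161,.20,1.759)
c=cam('wrist'); im,d=optics.capture('wrist'); np.savez('w2',im=im,d=d,f=np.array(c[:3]),V=c[3])
a=np.load('w1.npz')['im'][200:345,345:440]
A=cv2.resize(a,(393,600),interpolation=cv2.INTER_CUBIC)
save('w12.png',np.hstack([A,cv2.copyMakeBorder(cv2.resize(im,(400,300)),0,300,0,0,cv2.BORDER_CONSTANT)]))
E
```

```text
t 5.7 pos [0.5234 0.3074 0.1866] rpy [ 3.1348e+00 -1.6000e-03  1.7541e+00] F [-0.19  0.   -0.81]
tool cm: x -16.21 y 7.12 z -1.34 turn_deg -0.28
```

View pics/w12.png

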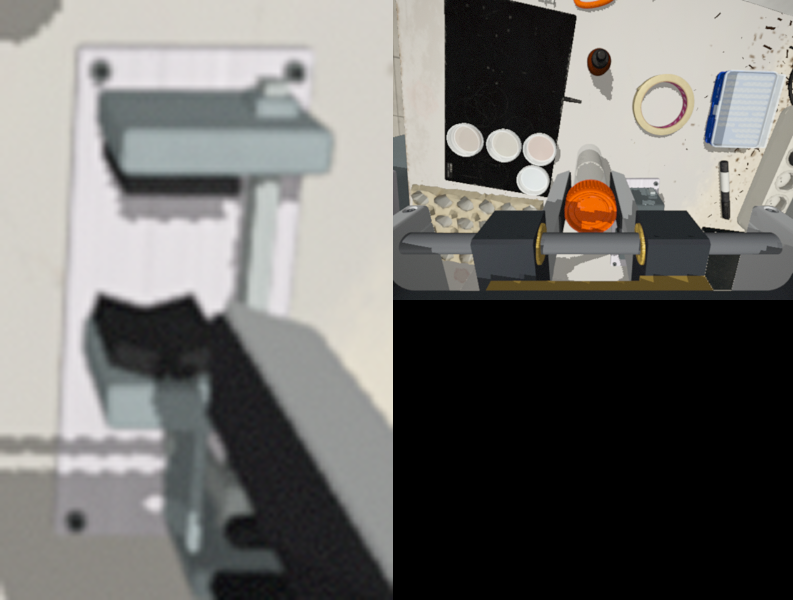

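The crop shows the plate corners at front-left (78,46), back-left (312,48) and front-right (57,535). The tube is held in the right-hand inset, apparently by the cap. I'll check its lift and tilt with the scene camera and refine the clamp pose.

```bash
python3 - <<'E'
from h import *
from scipy.spatial.transform import Rotation as R
def tm(p,rpy): M=np.eye(4); M[:3,:3]=R.from_euler('xyz',rpy).as_matrix(); M[:3,3]=p; return M
s=robot.read_state(); c=cam('wrist'); VT=c[3]@tm(s['tool_pos'],s['ee_rot'])
V1=VT@np.linalg.inv(tm([.5066,.2415,.3269],[-3.1405,.0002,1.7648])); print(np.linalg.inv(V1)[:3,3],'ref .49125 .32375 .50488')
c1=(*c[:3],V1)
def rigid(A,B):
    a,b=A.mean(0),B.mean(0); H=(A-a).T@(B-b); th=np.arctan2(H[0,1]-H[1,0],H[0,0]+H[1,1])
    Q=np.array([[np.cos(th),-np.sin(th)],[np.sin(th),np.cos(th)]]); t=b-Q@a; return th,t,np.linalg.norm((A@Q.T+t)-B,axis=1)
M=np.array([[-28,80],[60,80],[-28,-125.]])/1e3
B=np.array([ray('wrist',345+(u+.5)/4.137-.5,200+(v+.5)/4.137-.5,.01,c1)[:2] for u,v in[(78,46),(312,48),(57,535)]])
print(B.round(4).tolist(),rigid(M,B))
for n in('scene','top'):
    im,d=optics.capture(n); W=cloud(n,d)
    near=(np.hypot(W[...,0]-.522,W[...,1]-.307)<.05)&(W[...,2]>.05)
    m=(cv2.inRange(cv2.cvtColor(im,cv2.COLOR_RGB2HSV),(3,170,100),(14,255,255))>0)&near
    p=W[m]; print(n,m.sum(),'cap z',np.nanpercentile(p[:,2],[2,50,98]) if len(p) else None,np.nanmedian(p,0))
    for z in np.arange(.105,.18,.01):
        q=W[near&(abs(W[...,2]-z)<.005)]
        if len(q)>5: print(round(z,3),len(q),np.nanmedian(q[:,:2],0).round(4))
    v,u=np.where(near); 
    save('hold_%s.png'%n,cv2.resize(im[max(0,v.min()-20):v.max()+30,max(0,u.min()-30):u.max()+30],None,fx=4,fy=4))
E
```

```text
[0.49124992 0.32372685 0.50488424] ref .49125 .32375 .50488
[[0.5809, 0.2372], [0.6656, 0.2531], [0.6199, 0.0366]] (np.float64(0.19411462912365882), array([0.6230355 , 0.16393515]), array([0.00076214, 0.00131099, 0.00077039]))
scene 118 cap z [0.2248094  0.23380094 0.2376279 ] [0.51538913 0.31700667 0.23380094]
0.115 60 [0.5081 0.3112]
0.125 72 [0.508  0.3106]
0.135 76 [0.5082 0.3115]
0.145 80 [0.5083 0.3107]
0.155 79 [0.5084 0.3114]
0.165 83 [0.5084 0.311 ]
0.175 63 [0.5093 0.3141]
top 0 cap z None [nan nan nan]
0.115 6 [0.5205 0.293 ]
0.125 6 [0.5229 0.2928]
0.135 6 [0.5184 0.2936]
0.155 8 [0.5207 0.2923]
  return np.nanmean(a, axis, out=out, keepdims=keepdims)
```

Held vertical with no slip (tube bottom about 0.112). Carrying it to the clamp.

Request:
jog_arm --steps '[-2.5, 1.15, 0, -0.4, 0.8, -3.5, 1.6, 0, 0, 0.8, -3.5, 1.6, 0, 0, 0.8, -3.5, 1.6, 0, 0, 0.8, -2.5, 1.2, 0, 0, 0.8, 0, 0, 0, 0, 0.8]'

```text
time_s: 6.6
tool_pos: [0.6207, 0.166, 0.1808]
ee_rot: [-3.137, 0.0, 1.758]
force: [-0.3, -0.1, -0.9]
grip_width: 0.386
finger_force: 15.0
```

```bash
python3 - <<'E'
from h import *
togo(.622,.168,.0845,1.761)
im,d=optics.capture('scene'); W=cloud('scene',d)
save('s2.png',cv2.resize(im[150:310,220:380],None,fx=3.75,fy=3.75,interpolation=cv2.INTER_CUBIC))
E
```

```text
t 6.6 pos [0.6207 0.166  0.1808] rpy [-3.1375e+00  2.0000e-04  1.7583e+00] F [-0.32 -0.09 -0.85]
tool cm: x 0.17 y 0.17 z 9.63 turn_deg -0.16
```

View pics/s2.png

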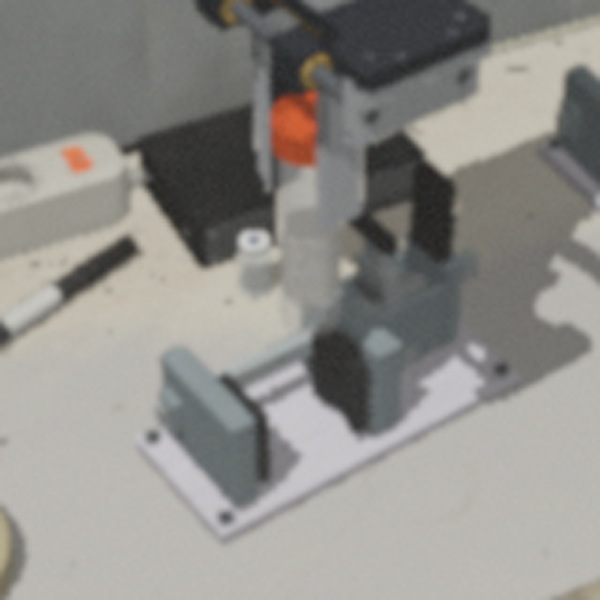

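Request:
jog_arm --steps '[0.3, 0.15, 2, 0, 0.8, 0, 0, 2.5, 0, 0.8, 0, 0, 2.5, 0, 0.8, 0, 0, 1.5, 0, 0.8, 0, 0, 0, 0, 0.8]'

```text
time_s: 7.28
tool_pos: [0.6202, 0.1716, 0.097]
ee_rot: [-3.138, -0.0, 1.762]
force: [-0.9, 0.7, 0.3]
grip_width: 0.388
finger_force: 15.0
```

```bash
python3 - <<'E'
from h import *
togo(.622,.168,.0845,1.761)
im,d=optics.capture('scene'); W=cloud('scene',d)
near=(np.hypot(W[...,0]-.62,W[...,1]-.168)<.05)&(W[...,2]>.1)
m=(cv2.inRange(cv2.cvtColor(im,cv2.COLOR_RGB2HSV),(3,170,100),(14,255,255))>0)&near
p=W[m]; print(m.sum(),'cap z',np.nanpercentile(p[:,2],[2,50,98]),np.nanmedian(p,0))
E
```

```text
t 7.275 pos [0.6202 0.1716 0.097 ] rpy [-3.1382e+00 -3.0000e-04  1.7620e+00] F [-0.9   0.69  0.34]
tool cm: x -0.39 y 0.11 z 1.25 turn_deg 0.05
116 cap z [0.13854428 0.14647593 0.15032435] [0.61589554 0.18047271 0.14647593]
```

Request:
jog_arm --steps '[-0.1, 0.1, 0.9, 0, 0.8, 0, 0, 0.2, 0, 0.8, 0, 0, 0.1, 0, 0.8, 0, 0, 0, 0, 0.8]'

```text
time_s: 7.82
tool_pos: [0.623, 0.1701, 0.0866]
ee_rot: [3.141, 0.0, 1.761]
force: [-0.8, 0.3, 0.2]
grip_width: 0.389
finger_force: 15.0
```

```bash
python3 - <<'E'
from h import *
togo(.622,.168,.0845,1.761)
im,d=optics.capture('scene'); W=cloud('scene',d)
near=(np.hypot(W[...,0]-.62,W[...,1]-.168)<.05)&(W[...,2]>.1)
m=(cv2.inRange(cv2.cvtColor(im,cv2.COLOR_RGB2HSV),(3,170,100),(14,255,255))>0)&near
p=W[m]; print(m.sum(),'cap z',np.nanpercentile(p[:,2],[2,50,98]),np.nanmedian(p,0))
E
```

```text
t 7.825 pos [0.623  0.1701 0.0866] rpy [3.1413e+00 1.0000e-04 1.7609e+00] F [-0.75  0.34  0.25]
tool cm: x -0.18 y -0.14 z 0.21 turn_deg -0.00
109 cap z [0.12836049 0.13587038 0.14085837] [0.61976466 0.17919614 0.13587038]
```

Request:
jog_arm --steps '[0, 0, 0.2, 0, 0.8, 0, 0, 0, 0, 0.8, 0, 0, 0, 0, 0.8]'

```text
time_s: 8.25
tool_pos: [0.6229, 0.1701, 0.0844]
ee_rot: [3.142, 0.0, 1.761]
force: [-0.5, -0.3, -0.7]
grip_width: 0.388
finger_force: 15.0
```

Request:
jog_arm --steps '[0, 0, 0.1, 0, 0.8, 0, 0, 0, 0, 0.8]'

```text
time_s: 8.5
tool_pos: [0.6229, 0.1701, 0.0834]
ee_rot: [3.142, 0.0, 1.761]
force: [-0.2, 0.3, -0.7]
grip_width: 0.39
finger_force: 15.0
```

Request:
jog_arm --steps '[0, 0, 0.1, 0, 0.8, 0, 0, 0, 0, 0.8]'

```text
time_s: 8.75
tool_pos: [0.6232, 0.1701, 0.0833]
ee_rot: [3.141, 0.0, 1.761]
force: [-0.3, -0.4, 5.5]
grip_width: 0.383
finger_force: 15.0
```

Request:
jog_arm --steps '[0, 0, 0.05, 0, 0.8, 0, 0, 0, 0, 0.8]'

```text
time_s: 9.0
tool_pos: [0.6233, 0.1701, 0.0833]
ee_rot: [3.14, 0.0, 1.761]
force: [-0.9, 0.2, 7.2]
grip_width: 0.388
finger_force: 15.0
```

Request:
jog_arm --steps '[0, 0, -0.1, 0, 0.8, 0, 0, 0, 0, 0.5, 0, 0, 0, 0, 0.3, 0, 0, 0, 0, 0.3, 0, 0, -3, 0, 0.3, 0, 0, -4, 0, 0.3, 0, 0, -4, 0, 0.3, 0, 0, 0, 0, 0.3]'

```text
time_s: 10.0
tool_pos: [0.6251, 0.1705, 0.1965]
ee_rot: [3.134, 0.0, 1.761]
force: [-0.7, 0.0, -0.1]
grip_width: 0.701
finger_force: 0.0
```

```bash
python3 - <<'E'
from h import *
# trigger hand centre at clamp (34,-98)
th=.19; c,s=np.cos(th),np.sin(th); o=np.array([.623,.162])
for q in((34,-98),(34,-85)):
    x,y=np.array(q)/1e3; print(q,o+[c*x-s*y,s*x+c*y])
im,d=optics.capture('scene'); W=cloud('scene',d)
near=(np.hypot(W[...,0]-.62,W[...,1]-.168)<.05)&(W[...,2]>.1)
m=(cv2.inRange(cv2.cvtColor(im,cv2.COLOR_RGB2HSV),(3,170,100),(14,255,255))>0)&near
p=W[m]; print(m.sum(),'cap z',np.nanpercentile(p[:,2],[2,50,98]),np.nanmedian(p,0))
cw=cam('wrist'); iw,dw=optics.capture('wrist'); np.savez('w3',im=iw,d=dw,V=cw[3])
save('w3.png',np.hstack([cv2.resize(iw,(400,300)),cv2.resize(im[150:300,220:370],(400,300),interpolation=cv2.INTER_CUBIC)]))
togo(.66,.07,.2,.19);togo(.66,.07,.2,.19+np.pi)
E
```

```text
(34, -98) [0.67489632 0.07218479]
(34, -85) [0.67244115 0.08495084]
232 cap z [0.12459506 0.13272052 0.13693358] [0.61766886 0.1707644  0.13272052]
t 10.1 pos [0.6226 0.1701 0.1924] rpy [-3.1411e+00  1.0000e-04  1.7611e+00] F [ 0.31 -0.56 -0.14]
tool cm: x -10.53 y 1.78 z -0.76 turn_deg 90.02
t 10.1 pos [0.6226 0.1701 0.1924] rpy [-3.1411e+00  1.0000e-04  1.7611e+00] F [ 0.31 -0.56 -0.14]
tool cm: x -10.53 y 1.78 z -0.76 turn_deg -89.98
```

View pics/w3.png

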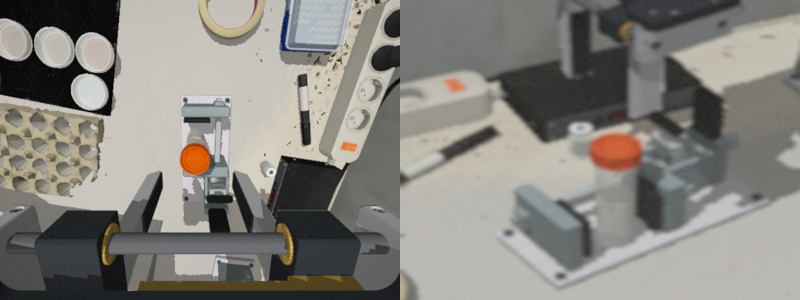

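Tube stands upright between the jaws and is free (cap top 0.137). Moving over to the trigger.

Request:
jog_arm --steps '[-5, 1.6, -0.5, 0, 0.2, -5, 1.6, -0.5, 0, 0.1, 0, 0, 0, 10, 0.1, 0, 0, 0, 10, 0.1, 0, 0, 0, 10, 0.1, 0, 0, 0, 10, 0.1, 0, 0, 0, 10, 0.1, 0, 0, 0, 10, 0.1]'

```text
time_s: 11.1
tool_pos: [0.672, 0.078, 0.2001]
ee_rot: [-3.139, 0.004, 0.708]
force: [0.3, -0.6, -0.5]
grip_width: 0.902
finger_force: 0.0
```

Request:
jog_arm --steps '[0, 0, 0, 10, 0.1, 0, 0, 0, 10, 0.1, 0, 0, 0, 10, 0.1, 0, 0, 0, 0, 0.1]'

```text
time_s: 11.6
tool_pos: [0.6722, 0.078, 0.2006]
ee_rot: [-3.141, 0.004, 0.192]
force: [1.0, 0.6, -0.2]
grip_width: 0.898
finger_force: 0.0
```

```bash
python3 - <<'E'
from h import *
togo(.6749,.0722,.086,.19)
cw=cam('wrist'); iw,dw=optics.capture('wrist'); np.savez('w4',im=iw,d=dw,V=cw[3])
im,d=optics.capture('scene'); np.savez('s4',im=im,d=d)
save('w4.png',iw)
T=np.load('top.npz');
for n,D in(('top',T),('top now',None),('scene0',np.load('scene.npz')),('scene',np.load('s4.npz'))):
    k='top' if 'top' in n else 'scene'
    if D is None: a,b=optics.capture('top'); D={'im':a,'d':b}
    W=cloud(k,D['d']); th=.19; R=np.array([[np.cos(th),np.sin(th)],[-np.sin(th),np.cos(th)]])
    L=(W[...,:2]-[.623,.162])@R.T; g=D['im'].max(-1)
    for nm,lo,hi,zl,zh in(('bar',-85,-48,.09,.12),('handle',-130,-90,.085,.14)):
        s=(g<60)&(L[...,1]*1e3>lo)&(L[...,1]*1e3<hi)&(abs(L[...,0]-.034)<.035)&(W[...,2]>zl)&(W[...,2]<zh)
        if s.sum()>5: print(n,nm,s.sum(),'x',np.percentile(L[s][:,0]*1e3,[3,50,97]).round(1),'y',np.percentile(L[s][:,1]*1e3,[3,50,97]).round(1),'z',np.percentile(W[s][:,2]*1e3,[3,50,97]).round(1))
E
```

```text
t 11.6 pos [0.6722 0.078  0.2006] rpy [-3.1409  0.004   0.1923] F [ 0.96  0.61 -0.22]
tool cm: x 0.16 y 0.62 z 11.46 turn_deg 0.13
top bar 79 x [18.4 34.9 52.8] y [-70.  -64.3 -59. ] z [102.5 108.3 113.9]
top handle 76 x [21.4 34.1 48.8] y [-111.3 -104.7  -99.8] z [ 92.6 123.4 130. ]
top now bar 20 x [17.1 21.5 25.7] y [-69.8 -64.2 -59.7] z [103.4 109.  112.8]
top now handle 11 x [20.9 22.1 25. ] y [-111.2 -104.7 -100.2] z [ 87.9 110.2 124.1]
scene0 bar 42 x [16.9 33.8 48. ] y [-64.9 -61.  -58.9] z [104.9 108.4 110.4]
scene0 handle 164 x [20.2 30.  44.9] y [-103.8 -100.   -98.3] z [ 87.3 109.4 126.9]
scene bar 38 x [17.  30.3 45.7] y [-64.4 -60.9 -58.9] z [105.2 108.6 110.5]
scene handle 172 x [19.3 29.6 44.9] y [-104.7 -100.3  -98.3] z [ 86.3 109.2 126. ]
```

View pics/w4.png

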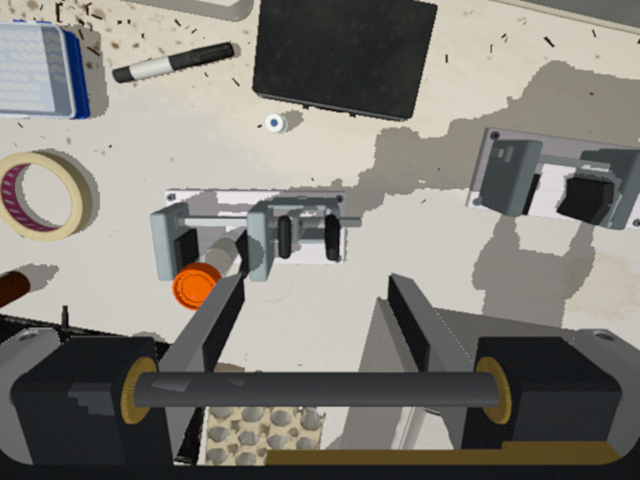

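Bar and handle fall where expected in the clamp frame (.623,.162,.19), so the pose is confirmed. Descending over the handle and trigger.

Request:
jog_arm --steps '[0.15, 0.55, 0, 0, 0.1, 0, 0, 3.5, 0, 0.1, 0, 0, 4, 0, 0.1, 0, 0, 3, 0, 0.1, 0, 0, 0.7, 0, 0.1, 0, 0, 0, 0, 0.1]' --newtons 14

```text
time_s: 12.5
tool_pos: [0.6762, 0.0727, 0.0913]
ee_rot: [3.141, -0.0, 0.19]
force: [-0.2, 0.0, 0.5]
grip_width: 0.897
finger_force: 0.0
```

```bash
python3 - <<'E'
from h import *
togo(.6747,.0731,.088,.19)
E
```

```text
t 12.5 pos [0.6762 0.0727 0.0913] rpy [ 3.1414e+00 -4.0000e-04  1.9050e-01] F [-0.22  0.01  0.54]
tool cm: x -0.14 y -0.07 z 0.33 turn_deg 0.03
```

Request:
jog_arm --steps '[0, 0, 0.2, 0, 0.2, 0, 0, 0, 0, 0.3, 0, 0, 0, 0, 0.3, 0, 0, 0, 0, 0.4, 0, 0, 0, 0, 0.4]' --newtons 14

```text
time_s: 13.12
tool_pos: [0.6758, 0.0765, 0.0903]
ee_rot: [-3.136, -0.002, 0.19]
force: [-1.3, 9.4, 5.9]
grip_width: 0.599
finger_force: 4.8
```

Request:
jog_arm --steps '[0, 0, 0, 0, 0.5, 0, 0, 0, 0, 0.5]'

```text
time_s: 13.38
tool_pos: [0.6758, 0.0766, 0.0906]
ee_rot: [-3.136, -0.002, 0.19]
force: [-1.5, 8.2, 6.5]
grip_width: 0.502
finger_force: 4.4
```

Request:
jog_arm --steps '[0, 0, 0, 0, 0.58, 0, 0, 0, 0, 0.65, 0, 0, 0, 0, 0.65]'

```text
time_s: 13.75
tool_pos: [0.6759, 0.0751, 0.0902]
ee_rot: [-3.139, -0.002, 0.19]
force: [-1.8, 8.3, 5.0]
grip_width: 0.354
finger_force: 3.9
```

Wrist force about 9 N and finger_force half of it: the jaw is sliding free. Releasing, then measuring the jaw travel.

Request:
jog_arm --steps '[0, 0, 0, 0, 0.68, 0, 0, 0, 0, 0.68, 0, 0, 0, 0, 0.4, 0, 0, 0, 0, 0.1, 0, 0, 0, 0, 0.1, 0, 0, 0, 0, 0.1]'

```text
time_s: 14.5
tool_pos: [0.6756, 0.0726, 0.0883]
ee_rot: [3.141, 0.001, 0.19]
force: [0.7, 1.8, 0.2]
grip_width: 0.715
finger_force: 1.1
```

```bash
cat >> h.py <<'E'
def jaw():
    im,d=optics.capture('scene'); W=cloud('scene',d); th=.19; R=np.array([[np.cos(th),np.sin(th)],[-np.sin(th),np.cos(th)]])
    L=(W[...,:2]-[.623,.162])@R.T*1e3; z=W[...,2]*1e3
    s=(z>69)&(z<85)&(abs(L[...,0])<25)&(L[...,1]>15)&(L[...,1]<90)
    s&=~((np.hypot(L[...,0],L[...,1])<27))
    print('jaw top y',np.percentile(L[s][:,1],[3,50,97]).round(1),s.sum())
    o=(cv2.inRange(cv2.cvtColor(im,cv2.COLOR_RGB2HSV),(3,170,100),(14,255,255))>0)&(np.hypot(L[...,0],L[...,1])<50)
    print('cap',np.nanmedian(L[o],0).round(1),o.sum(),'z',np.nanpercentile(z[o],97).round(1))
    s=(z>85)&(z<108)&(np.hypot(L[...,0],L[...,1])<40)&(L[...,1]>-18); print('body',np.nanmedian(L[s],0).round(1))
    return im
E
python3 - <<'E'
from h import *
S=np.load('scene.npz')
import h
c0=optics.capture
optics_capture=c0
class O: pass
o=optics; 
jaw()
h.optics=type('x',(),{'capture':staticmethod(lambda n:(S['im'],S['d'])),'camera_params':staticmethod(o.camera_params)})
jaw()
E
```

```text
jaw top y [36.5 51.  59.5] 217
cap [-4.4  9.3] 225 z 136.6
body [-11.5  16.7]
jaw top y [42.7 58.3 67. ] 223
cap [nan nan] 0 z nan
body [nan nan]
  return np.nanmean(a, axis, out=out, keepdims=keepdims)
  return np.nanmean(a, axis, out=out, keepdims=keepdims)
```

Request:
jog_arm --steps '[0, 0, 0, 0, 0.1, 0, 0, 0, 0, 0.1, 0, 0, 0, 0, 0.3, 0, 0, 0, 0, 0.45, 0, 0, 0, 0, 0.55, 0, 0, 0, 0, 0.62, 0, 0, 0, 0, 0.66, 0, 0, 0, 0, 0.66]' --newtons 7

```text
time_s: 15.55
tool_pos: [0.6753, 0.0758, 0.0896]
ee_rot: [-3.137, -0.001, 0.19]
force: [-2.0, 6.6, 3.3]
grip_width: 0.361
finger_force: 7.0
```

Request:
jog_arm --steps '[0, 0, 0, 0, 0.67, 0, 0, 0, 0, 0.4, 0, 0, 0, 0, 0.1, 0, 0, 0, 0, 0.1, 0, 0, 0, 0, 0.1, 0, 0, 0, 0, 0.1, 0, 0, 0, 0, 0.1]'

```text
time_s: 16.42
tool_pos: [0.6757, 0.0719, 0.0888]
ee_rot: [3.14, 0.001, 0.19]
force: [0.7, -0.3, -0.2]
grip_width: 0.895
finger_force: 0.0
```

```bash
python3 - <<'E'
from h import *
jaw(); togo(.6747,.0731,.088,.19)
E
```

```text
jaw top y [31.7 47.2 55.5] 214
cap [-3.2  9.2] 225 z 136.7
body [-11.5  15.2]
t 16.475 pos [0.6758 0.072  0.0889] rpy [3.1401e+00 3.0000e-04 1.9040e-01] F [-0.01 -0.48  0.52]
tool cm: x -0.09 y -0.13 z 0.09 turn_deg 0.02
```

Request:
jog_arm --steps '[0, 0.35, 0, 0, 0.05, 0, 0, 0, 0, 0.05, 0, 0, 0, 0, 0.3, 0, 0, 0, 0, 0.45, 0, 0, 0, 0, 0.55, 0, 0, 0, 0, 0.62, 0, 0, 0, 0, 0.66, 0, 0, 0, 0, 0.66]' --newtons 7

```text
time_s: 17.48
tool_pos: [0.6757, 0.0738, 0.0895]
ee_rot: [-3.135, -0.001, 0.19]
force: [-2.3, 8.0, 2.8]
grip_width: 0.361
finger_force: 4.6
```

Request:
jog_arm --steps '[0, 0, 0, 0, 0.67, 0, 0, 0, 0, 0.4, 0, 0, 0, 0, 0.05, 0, 0, 0, 0, 0.05, 0, 0, 0, 0, 0.05, 0, 0, 0, 0, 0.05, 0, 0, 0, 0, 0.05]'

```text
time_s: 18.35
tool_pos: [0.6761, 0.0689, 0.0885]
ee_rot: [3.141, 0.001, 0.19]
force: [-0.6, -0.7, 0.1]
grip_width: 0.935
finger_force: 0.0
```

```bash
python3 - <<'E'
from h import *
jaw(); togo(.6747,.0731,.088,.19)
E
```

```text
jaw top y [27.1 41.6 50. ] 208
cap [-3.8  9. ] 226 z 136.6
body [-11.5  15.8]
t 18.4 pos [0.6763 0.0685 0.0887] rpy [3.1401e+00 9.0000e-04 1.9050e-01] F [ 0.05  0.42 -0.25]
tool cm: x -0.07 y -0.48 z 0.07 turn_deg 0.03
```

Request:
jog_arm --steps '[0, 0, 0, 0, 0.05, 0, 0, 0, 0, 0.3, 0, 0, 0, 0, 0.45, 0, 0, 0, 0, 0.5, 0, 0, 0, 0, 0.55, 0, 0, 0, 0, 0.6]' --newtons 7

```text
time_s: 19.15
tool_pos: [0.6754, 0.0746, 0.0904]
ee_rot: [-3.133, -0.001, 0.19]
force: [-3.6, 11.6, 7.1]
grip_width: 0.455
finger_force: 5.5
```

Request:
jog_arm --steps '[0, 0, 0, 0, 0.64, 0, 0, 0, 0, 0.66, 0, 0, 0, 0, 0.66]'

```text
time_s: 19.52
tool_pos: [0.6755, 0.0739, 0.0903]
ee_rot: [-3.135, -0.001, 0.19]
force: [-3.1, 11.0, 5.7]
grip_width: 0.341
finger_force: 5.0
```

Request:
jog_arm --steps '[0, 0, 0, 0, 0.4, 0, 0, 0, 0, 0.05, 0, 0, 0, 0, 0.05, 0, 0, 0, 0, 0.05, 0, 0, 0, 0, 0.05, 0, 0, 0, 0, 0.05]'

```text
time_s: 20.27
tool_pos: [0.6761, 0.0687, 0.0885]
ee_rot: [3.141, 0.001, 0.19]
force: [-0.5, 0.1, -0.1]
grip_width: 0.931
finger_force: 0.0
```

```bash
python3 - <<'E'
from h import *
jaw(); togo(.6747,.0731,.088,.19)
E
```

```text
jaw top y [22.8 35.2 41.8] 167
cap [-2.9  1.8] 227 z 136.3
body [-11.3   8.9]
t 20.325 pos [0.6762 0.0685 0.0886] rpy [3.1401e+00 9.0000e-04 1.9050e-01] F [0.16 0.36 0.12]
tool cm: x -0.06 y -0.48 z 0.06 turn_deg 0.03
```

Request:
jog_arm --steps '[0, 0, 0, 0, 0.05, 0, 0, 0, 0, 0.2, 0, 0, 0, 0, 0.25, 0, 0, 0, 0, 0.28, 0, 0, 0, 0, 0.3, 0, 0, 0, 0, 0.3]' --newtons 7

```text
time_s: 21.08
tool_pos: [0.6765, 0.0698, 0.0892]
ee_rot: [-3.141, -0.0, 0.19]
force: [-0.8, 3.4, 1.7]
grip_width: 0.7
finger_force: 1.7
```

Request:
jog_arm --steps '[0, 0, 0, 0, 0.32, 0, 0, 0, 0, 0.34, 0, 0, 0, 0, 0.34]'

```text
time_s: 21.45
tool_pos: [0.6764, 0.07, 0.0891]
ee_rot: [-3.141, -0.0, 0.19]
force: [-1.3, 5.1, 2.3]
grip_width: 0.661
finger_force: 2.5
```

Request:
jog_arm --steps '[0, 0, 0, 0, 0.36, 0, 0, 0, 0, 0.38, 0, 0, 0, 0, 0.38]'

```text
time_s: 21.82
tool_pos: [0.6762, 0.0709, 0.0891]
ee_rot: [-3.139, -0.0, 0.19]
force: [-1.9, 6.4, 3.5]
grip_width: 0.625
finger_force: 3.5
```

Request:
jog_arm --steps '[0, 0, 0, 0, 0.4, 0, 0, 0, 0, 0.42, 0, 0, 0, 0, 0.42]'

```text
time_s: 22.2
tool_pos: [0.676, 0.072, 0.0892]
ee_rot: [-3.137, -0.0, 0.19]
force: [-1.2, 8.5, 3.4]
grip_width: 0.585
finger_force: 4.4
```

Request:
jog_arm --steps '[0, 0, 0, 0, 0.44, 0, 0, 0, 0, 0.46, 0, 0, 0, 0, 0.46]'

```text
time_s: 22.58
tool_pos: [0.6758, 0.0728, 0.0892]
ee_rot: [-3.136, -0.0, 0.19]
force: [-2.0, 10.0, 4.3]
grip_width: 0.539
finger_force: 5.3
```

Request:
jog_arm --steps '[0, 0, 0, 0, 0.48, 0, 0, 0, 0, 0.48, 0, 0, 0, 0, 0.48]'

```text
time_s: 22.95
tool_pos: [0.6758, 0.0728, 0.0892]
ee_rot: [-3.136, -0.0, 0.19]
force: [-2.1, 10.6, 3.6]
grip_width: 0.522
finger_force: 5.3
```

Request:
jog_arm --steps '[0, 0, 0, 0, 0.5, 0, 0, 0, 0, 0.5, 0, 0, 0, 0, 0.5]'

```text
time_s: 23.32
tool_pos: [0.6758, 0.0729, 0.0892]
ee_rot: [-3.136, -0.0, 0.19]
force: [-1.8, 10.8, 3.6]
grip_width: 0.502
finger_force: 5.3
```

Request:
jog_arm --steps '[0, 0, 0, 0, 0.52, 0, 0, 0, 0, 0.52, 0, 0, 0, 0, 0.52]'

```text
time_s: 23.7
tool_pos: [0.6758, 0.073, 0.0893]
ee_rot: [-3.136, -0.0, 0.19]
force: [-1.4, 11.5, 3.9]
grip_width: 0.479
finger_force: 5.4
```

Request:
jog_arm --steps '[0, 0, 0, 0, 0.54, 0, 0, 0, 0, 0.54, 0, 0, 0, 0, 0.54]'

```text
time_s: 24.08
tool_pos: [0.6758, 0.0729, 0.0893]
ee_rot: [-3.136, -0.0, 0.19]
force: [-2.9, 11.1, 4.0]
grip_width: 0.462
finger_force: 5.4
```

Request:
jog_arm --steps '[0, 0, 0, 0, 0.56, 0, 0, 0, 0, 0.56, 0, 0, 0, 0, 0.56]'

```text
time_s: 24.45
tool_pos: [0.6758, 0.0733, 0.0893]
ee_rot: [-3.135, -0.0, 0.19]
force: [-2.9, 12.2, 4.3]
grip_width: 0.442
finger_force: 5.7
```

Request:
jog_arm --steps '[0, 0, 0, 0, 0.58, 0, 0, 0, 0, 0.58, 0, 0, 0, 0, 0.58]'

```text
time_s: 24.82
tool_pos: [0.6756, 0.0737, 0.0892]
ee_rot: [-3.135, -0.0, 0.19]
force: [-2.3, 11.0, 4.7]
grip_width: 0.418
finger_force: 6.1
```

Force is rising: the tube is now being gripped. Continuing in small steps.

Request:
jog_arm --steps '[0, 0, 0, 0, 0.6, 0, 0, 0, 0, 0.6, 0, 0, 0, 0, 0.6]' --newtons 8

```text
time_s: 25.2
tool_pos: [0.6757, 0.0736, 0.0892]
ee_rot: [-3.135, -0.0, 0.19]
force: [-2.4, 11.2, 4.3]
grip_width: 0.403
finger_force: 6.0
```

Request:
jog_arm --steps '[0, 0, 0, 0, 0.61, 0, 0, 0, 0, 0.61, 0, 0, 0, 0, 0.61]'

```text
time_s: 25.58
tool_pos: [0.6756, 0.0739, 0.0892]
ee_rot: [-3.134, -0.0, 0.19]
force: [-1.6, 12.1, 4.8]
grip_width: 0.389
finger_force: 6.3
```

Request:
jog_arm --steps '[0, 0, 0, 0, 0.62, 0, 0, 0, 0, 0.62, 0, 0, 0, 0, 0.62]'

```text
time_s: 25.95
tool_pos: [0.6756, 0.0741, 0.0892]
ee_rot: [-3.134, -0.0, 0.19]
force: [-2.0, 12.5, 4.3]
grip_width: 0.381
finger_force: 6.5
```

Request:
jog_arm --steps '[0, 0, 0, 0, 0.63, 0, 0, 0, 0, 0.63, 0, 0, 0, 0, 0.63]'

```text
time_s: 26.32
tool_pos: [0.6755, 0.0743, 0.0892]
ee_rot: [-3.134, -0.0, 0.19]
force: [-2.9, 13.2, 3.4]
grip_width: 0.37
finger_force: 6.7
```

Request:
jog_arm --steps '[0, 0, 0, 0, 0.64, 0, 0, 0, 0, 0.64, 0, 0, 0, 0, 0.64]'

```text
time_s: 26.7
tool_pos: [0.6755, 0.0745, 0.0892]
ee_rot: [-3.133, -0.0, 0.19]
force: [-2.3, 13.0, 4.8]
grip_width: 0.364
finger_force: 6.9
```

Request:
jog_arm --steps '[0, 0, 0, 0, 0.65, 0, 0, 0, 0, 0.65, 0, 0, 0, 0, 0.65]'

```text
time_s: 27.08
tool_pos: [0.6754, 0.0747, 0.0892]
ee_rot: [-3.133, -0.0, 0.19]
force: [-2.6, 13.6, 3.9]
grip_width: 0.355
finger_force: 7.1
```

Request:
jog_arm --steps '[0, 0.1, 0, 0, 0.65, 0, 0, 0, 0, 0.65, 0, 0, 0, 0, 0.65]'

```text
time_s: 27.45
tool_pos: [0.6755, 0.074, 0.0892]
ee_rot: [-3.132, -0.0, 0.19]
force: [-3.3, 14.4, 4.3]
grip_width: 0.35
finger_force: 7.4
```

Request:
jog_arm --steps '[0, 0.1, 0, 0, 0.65, 0, 0, 0, 0, 0.65, 0, 0, 0, 0, 0.65]'

```text
time_s: 27.82
tool_pos: [0.6756, 0.0736, 0.0891]
ee_rot: [-3.131, -0.0, 0.19]
force: [-2.2, 16.1, 4.7]
grip_width: 0.353
finger_force: 7.9
```

Request:
jog_arm --steps '[0, 0, 0, 0, 0.55, 0, 0, 0, 0, 0.4, 0, -0.1, 0, 0, 0.2, 0, 0, 0, 0, 0.05, 0, 0, 0, 0, 0.05, 0, 0, 0, 0, 0.05, 0, 0, 0, 0, 0.05]'

```text
time_s: 28.7
tool_pos: [0.6766, 0.0674, 0.0888]
ee_rot: [3.14, 0.0, 0.19]
force: [0.6, -0.8, 0.3]
grip_width: 0.949
finger_force: 0.0
```

```bash
python3 - <<'E'
from h import *
jaw(); togo(.6747,.0731,.088,.19)
E
```

```text
jaw top y [24.4 33.1 38.9] 162
cap [-1.5  2.8] 227 z 136.7
body [-10.5   8.1]
t 28.75 pos [0.6768 0.0675 0.089 ] rpy [3.14   0.     0.1903] F [-1.03  0.12  0.87]
tool cm: x -0.10 y -0.59 z 0.10 turn_deg 0.02
```

Request:
jog_arm --steps '[0, 0, 0, 0, 0.1, 0, 0, 0, 0, 0.2, 0, 0, 0, 0, 0.25, 0, 0, 0, 0, 0.3, 0, 0, 0, 0, 0.34, 0, 0, 0, 0, 0.38, 0, 0, 0, 0, 0.38]' --newtons 7.9

```text
time_s: 29.62
tool_pos: [0.676, 0.0722, 0.0895]
ee_rot: [-3.136, -0.001, 0.19]
force: [-1.9, 9.2, 4.3]
grip_width: 0.622
finger_force: 5.1
```

Request:
jog_arm --steps '[0, 0, 0, 0, 0.4, 0, 0, 0, 0, 0.42, 0, 0, 0, 0, 0.42]'

```text
time_s: 30.0
tool_pos: [0.6758, 0.0734, 0.0895]
ee_rot: [-3.134, -0.001, 0.19]
force: [-3.3, 12.7, 4.4]
grip_width: 0.582
finger_force: 6.3
```

Request:
jog_arm --steps '[0, 0, 0, 0, 0.44, 0, 0, 0, 0, 0.46, 0, 0, 0, 0, 0.46]'

```text
time_s: 30.38
tool_pos: [0.6755, 0.0745, 0.0896]
ee_rot: [-3.132, -0.001, 0.19]
force: [-2.9, 14.2, 4.4]
grip_width: 0.544
finger_force: 7.4
```

Request:
jog_arm --steps '[0, 0, 0, 0, 0.48, 0, 0, 0, 0, 0.48, 0, 0, 0, 0, 0.48]' --newtons 8.3

```text
time_s: 30.75
tool_pos: [0.6754, 0.0749, 0.0896]
ee_rot: [-3.131, -0.001, 0.19]
force: [-2.8, 15.0, 4.4]
grip_width: 0.521
finger_force: 7.8
```

Request:
jog_arm --steps '[0, 0, 0, 0, 0.49, 0, 0, 0, 0, 0.49, 0, 0, 0, 0, 0.49]'

```text
time_s: 31.12
tool_pos: [0.6754, 0.0752, 0.0896]
ee_rot: [-3.131, -0.001, 0.19]
force: [-2.5, 15.5, 4.7]
grip_width: 0.512
finger_force: 8.0
```

Request:
jog_arm --steps '[0, 0, 0, 0, 0.45, 0, 0, 0, 0, 0.4, 0, 0, 0, 0, 0.3, 0, 0, 0, 0, 0.2, 0, 0, 0, 0, 0.05, 0, 0, 0, 0, 0.05, 0, 0, 0, 0, 0.05, 0, 0, 0, 0, 0.05]'

```text
time_s: 32.12
tool_pos: [0.6767, 0.0677, 0.0889]
ee_rot: [3.141, 0.0, 0.19]
force: [0.8, 0.0, -0.4]
grip_width: 0.953
finger_force: 0.0
```

Request:
jog_arm --steps '[0, 0, -3, 0, 0.05, 0, 0, -5, 0, 0.05, 0, 0, -5, 0, 0.05, 0, 0, 0, 0, 0.05, 0, 0, 0, 0, 0.05]'

```text
time_s: 32.75
tool_pos: [0.6761, 0.0681, 0.2184]
ee_rot: [3.141, 0.001, 0.19]
force: [0.1, 0.2, -1.0]
grip_width: 0.95
finger_force: 0.0
```

```bash
python3 - <<'E'
from h import *
im=jaw(); togo(.6747,.0731,.088,.19)
save('end.png',cv2.resize(im[170:300,220:370],(600,520),interpolation=cv2.INTER_CUBIC))
E
```

```text
jaw top y [23.4 32.5 38.3] 158
cap [-1.7  2.2] 225 z 136.2
body [-10.7   8.3]
t 32.8 pos [0.6757 0.0682 0.2174] rpy [-3.1415e+00  2.8000e-03  1.9010e-01] F [-1.04  0.4  -0.69]
tool cm: x -0.00 y -0.50 z 12.94 turn_deg 0.01
```

View pics/end.png

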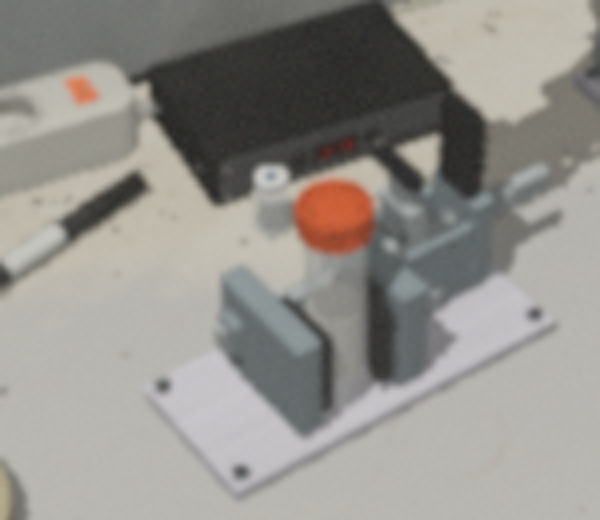

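The tube is clamped, the trigger bar is back at rest and the hand is clear. One quick tilt check against the free-standing picture.

```bash
python3 - <<'E'
from h import *
a,b=optics.capture('scene'); S=np.load('s4.npz')
th=.19; R=np.array([[np.cos(th),np.sin(th)],[-np.sin(th),np.cos(th)]])
r=[]
for im,d,c in((S['im'],S['d'],(1.5,8)),(a,b,(1.5,1))):
    W=cloud('scene',d); L=(W[...,:2]-[.623,.162])@R.T*1e3; z=W[...,2]*1e3
    o=[]
    for lo,hi in((84,96),(96,108),(112,124),(124,134)):
        s=(z>lo)&(z<hi)&(np.hypot(L[...,0]-c[0],L[...,1]-c[1])<23); o.append([*np.nanmedian(L[s],0),s.sum()])
    r.append(np.array(o))
print(np.round(r,1)); print('shift per height',(r[1]-r[0])[:,:2].round(2))
# bar at rest?
W=cloud('scene',b); L=(W[...,:2]-[.623,.162])@R.T*1e3
s=(a.max(-1)<60)&(L[...,1]>-95)&(L[...,1]<-48)&(abs(L[...,0]-34)<35)&(W[...,2]>.09)&(W[...,2]<.12)
print('bar y',np.percentile(L[s][:,1],[3,50,97]).round(1))
E
```

```text
[[[-11.3  16.1  74. ]
  [-11.9  16.5  72. ]
  [-13.3  15.3  59. ]
  [ -3.7   7.4 210. ]]

 [[ -9.5   8.3  76. ]
  [-10.3   7.1  73. ]
  [-11.   10.   58. ]
  [ -2.1   1.  196. ]]]
shift per height [[ 1.81 -7.75]
 [ 1.57 -9.4 ]
 [ 2.3  -5.31]
 [ 1.58 -6.44]]
bar y [-65.7 -60.7 -58.4]
```

```bash
python3 - <<'E'
from h import *
f,cx,cy,V=cam('scene'); th=.19; R=np.array([[np.cos(th),np.sin(th)],[-np.sin(th),np.cos(th)]])
vp=V[:3,2]; vp=(cx+f*vp[0]/vp[2],cy+f*vp[1]/vp[2]); print('vp',vp)
S=np.load('s4.npz'); S0=np.load('scene.npz')
caps=[optics.capture('scene') for _ in range(6)]
def rows(im,d,o,c):
    W=cloud('scene',d); L=(W[...,:2]-o)@R.T*1e3; z=W[...,2]*1e3
    s=(z>82)&(z<140)&(np.hypot(L[...,0]-c[0],L[...,1]-c[1])<24)
    out={}
    for v in range(180,320):
        u=np.where(s[v])[0]
        if len(u)>5: out[v]=((u.min()+u.max())/2,len(u),np.median(z[v][u]))
    return out
def rep(n,lst,o,c):
    A={}
    for im,d in lst:
        for v,x in rows(im,d,o,c).items(): A.setdefault(v,[]).append(x)
    vs=sorted(A); M=np.array([np.mean(A[v],0) for v in vs]); vs=np.array(vs)
    ue=M[:,0]; b=np.polyfit(vs,ue,1); ex=(vp[0]-ue.mean())/(vp[1]-vs.mean())
    print(n,'slope',b[0].round(4),'expected',ex.round(4)); print([(int(v),*m.round(1)) for v,m in zip(vs,M)][::3])
o=np.array([.623,.162])
rep('start',[(S0['im'],S0['d'])],np.array([.521,.3055]),(0,0))
rep('free',[(S['im'],S['d'])],o,(1.5,8)); rep('now',caps,o,(1.5,1))
cw=cam('wrist'); iw,dw=optics.capture('wrist'); np.savez('w5',im=iw,d=dw,V=cw[3])
save('w5.png',np.hstack([cv2.resize(iw[150:350,130:390],(780,600))]))
E
```

```text
vp (np.float64(306.6049177495841), np.float64(755.7300395057009))
start slope 0.0442 expected 0.1178
[(280, np.float64(252.0), np.float64(11.0), np.float64(125.6)), (283, np.float64(252.0), np.float64(19.0), np.float64(123.9)), (286, np.float64(251.5), np.float64(22.0), np.float64(123.4)), (289, np.float64(252.0), np.float64(23.0), np.float64(122.7)), (292, np.float64(252.0), np.float64(23.0), np.float64(122.9)), (295, np.float64(252.0), np.float64(21.0), np.float64(124.9)), (298, np.float64(251.5), np.float64(18.0), np.float64(117.3)), (301, np.float64(253.0), np.float64(19.0), np.float64(108.8)), (304, np.float64(253.5), np.float64(18.0), np.float64(98.7)), (307, np.float64(253.0), np.float64(17.0), np.float64(90.9)), (310, np.float64(252.0), np.float64(10.0), np.float64(83.4))]
free slope -0.0175 expected 0.0112
[(217, np.float64(301.0), np.float64(9.0), np.float64(135.9)), (220, np.float64(301.0), np.float64(17.0), np.float64(133.2)), (223, np.float64(301.0), np.float64(19.0), np.float64(133.2)), (226, np.float64(301.0), np.float64(21.0), np.float64(133.5)), (229, np.float64(301.
[... 440 characters left out ...]
ted 0.006
[(215, np.float64(303.5), np.float64(9.8), np.float64(135.5)), (218, np.float64(303.5), np.float64(18.0), np.float64(133.1)), (221, np.float64(303.5), np.float64(20.0), np.float64(132.9)), (224, np.float64(303.5), np.float64(19.8), np.float64(133.2)), (227, np.float64(303.5), np.float64(20.0), np.float64(133.4)), (230, np.float64(303.0), np.float64(17.0), np.float64(126.5)), (233, np.float64(303.5), np.float64(16.0), np.float64(116.2)), (236, np.float64(303.5), np.float64(15.8), np.float64(107.6)), (239, np.float64(303.5), np.float64(16.0), np.float64(100.0)), (242, np.float64(303.5), np.float64(16.0), np.float64(92.1)), (245, np.float64(303.6), np.float64(11.2), np.float64(84.7))]
```

View pics/w5.png

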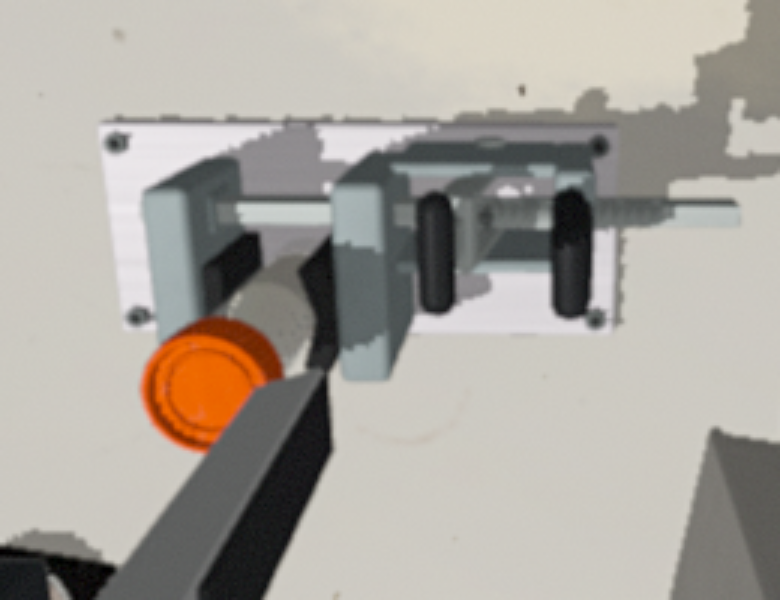

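The row centres follow the vertical (slope 0.002, expected 0.006), so the tube is upright. The trigger is at rest and the hand is clear. Handing in.

```bash
python3 -c "
from h import *
print(job.close_job())"
```

```text
the job is handed in; nothing more can be done
None
```

I handed the job in: the tube stands upright in the clamp, gripped at an estimated 8–10 N (judged from the squeeze force, not measured directly). The trigger is back at rest and the hand is clear; the hand-in call reported no verdict.

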